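# Burnish the border of a dish in a rocking pitch bowl

### The arm

A 7-joint arm with a two-finger parallel gripper is mounted at the origin on the work surface. World frame = base frame: x ahead of the robot, y to its left, z up, the work surface at z = 0. Lengths are in m, angles in degrees, forces in N, time in s.
With the tool pointing down it reaches from about 0.4 to 0.75 m from the base axis. Payload 19.5 kg.
Tool frame: the origin (TCP) lies on the centre line of the jaws, within the pads' length; the fingertips stand 25 mm ahead of it and the grasp point (between the pads) lies 6 mm ahead of it; z points along the fingers, y is the line along which they close (so a half turn about z gives the same grasp; the last joint's range is limited). The gripper opens to 85 mm and grips with 20 to 120 N. Pads are 22 mm wide; open, the fingers measure 114 mm over their backs; the gripper's body (76 mm by 85 mm) begins 54 mm behind the grasp point. The pads swing forward as they close: fully open they stand 13 mm farther back than shut.
Start: joints at [-67.42, 40.479, -1.581, 85.061, 1.261, 54.483, -4.326], TCP at [0.243, 0.521, 0.256] pointing down, gripper open.
Joint ranges: [-155.06, 155.06], [-18.47, 123.98], [-90, 86.84], [0, 140.48], [-83.41, 263.41], [0, 116], [-161.91, 161.91]. Speed limits (degrees/s): [108.29, 108.29, 147.25, 147.25, 172.46, 172.46, 172.46].

### API

Orientations are given as [roll, pitch, yaw] about the fixed x, y, z axes, in that order (R = Rz(yaw) Ry(pitch) Rx(roll)).
In Python, from workcell import telemetry, viewer, ctrl gives the robot as it stands. The module is installed in compiled form; this text tells all that it offers.
- The arm moves only by the tool play_rows, never from a script. Its argument "moves" is a list of rows, each a list of 2 entries, a list of its own where there are three numbers: the shift along the tool's x, y, z normalised to -1 to 1, where 1 is 0.03 m, then the turn, a rotation vector about the tool's x, y, z normalised to -1 to 1, where 1 is 4 degrees. A call has 1 to 12 rows; each row shifts and turns the commanded pose from where the row before left it, along the tool's axes as they then stand; what a row does not reach is not made up. A row lasts 1/8 s, in which the tool goes at most 62.5 mm and 10.7 degrees, less where a joint would pass 70% of its speed; a pose out of reach is approached as far as the arm can. A call with a number of a shift or a turn outside -1 to 1 is refused whole. A call with a gripper value outside its range is refused whole. "grip" is the opening, from -1 (shut) to 1 (fully open), set as the call begins (left out, the last holds). The fingers move at their own pace and stop on an object; the grip force is fixed at half the most. Time passes only in rows, so rows that do not move let the fingers close. It gives the time, the measured TCP pose, the force, the opening and the grip force at its end, in the units of the state.
- telemetry.observe(): the state, without advancing time (a new reading comes with each control period).
- viewer.read_camera(name): name is "scene" or "side" or "wrist"; returns a dict with "color" (384x512x3 uint8, blue, green, red), "z_map" (384x512 float32, m along the optical axis (not along the pixel's ray), 0 where there is no reading), "intrinsics" (3x3 intrinsics, pixels), "rvec" (rotation vector, rad) and "tvec" (3), from world to camera coordinates, as OpenCV has them; the wrist camera has in their place "tool_from_camera" (4x4, takes a point from camera to tool coordinates, whose origin is the TCP and whose axes are the flange's). Camera axes: x right, y down, z forward; pixel columns grow to the right and rows downward; lengths in m; the calibration is good to about 2 mm. A picture is of the moment at which its call begins: read the wrist's pose just before it.
- ctrl.close_job(): hands the job in; it is judged then, once.
The state is a dict: "time_s": time; "qpos": joint angles; "dq": joint speeds; "joint_torque": joint torques, N m; "position": TCP position; "tool_rot": TCP orientation; "wrist_force": force on the tool from outside, world axes, zero at the start; "ft_torque": the same for the moment, N m; "opening": finger opening in m; "finger_force": force on a finger pad.
Only numpy, scipy, OpenCV 4.12 (cv2) and the standard library are available. Lean on these libraries where they do the work, as an engineer would, in place of code of your own. Each camera call takes 0.05 s, during which the arm holds its last target. There are 200 camera calls.

### The job

Take the burnisher out of its block and smooth the flat border of the oval copper dish that is set in the pitch bowl: set the tip down at the end of the oval that is on the left as the robot sees it, press with about 8 N (6 to 10 N, never above 14) and, without lifting, draw it slowly at that pressure, some 2 cm a second, along the middle of the border round the far side to the other end, dwelling a moment at either end; the bowl leans and swivels under the tool, so go with it. Touch the bowl with the burnisher only, leave the hammer, dapping block and jar alone, then lift the burnisher off and finish while holding it still, clear above the work (some 5 cm), once the bowl has come back level and to rest.

Things in the scene. Friction and masses are not known exactly. Their poses are not given: they have to be found in the camera images.
- bowl: Chaser's pitch bowl: heavy dark iron half-ball, 180 mm across, filled with dark pitch, holding an oval copper dish. It rocks in every direction and swivels about its origin, the centre of the half-ball, 100 mm above the bench. Axes: z its own upright (vertical at rest); at the start y points left along the dish and x away from the robot, within 0.5 rad.
- bowl_ring: Black ring, 156 mm across, 32 mm high, fixed on the bench; the bowl turns in it on stiff grease. Bowl: nominally 6.5 kg, mass centre 34 mm under the pivot: it rights itself with 2.2 N m/rad (truly 0.65 to 1.3 times that), leaning 0.12 to 0.33 rad at 8 N. Grease damps rocking with 1.1 N m s/rad (time constant 0.5 s), swivel with 0.9: the tip's drag swivels it 0.1 to 0.2 rad/s. Inertia 0.02 kg m2.
- dish (a point): Centre of the oval copper dish, in the plane of its flat border, 4 mm above the bowl's origin; turns with the bowl and has its axes. Dish 140 x 114 mm, with a domed middle (84 x 58 mm, 11 mm high) and a 5 mm wire along the outer edge that rises 3 mm above the flat border.
- burnisher: Burnisher, 140 mm long, 0.12 kg, upright, tip down, in its wooden block. Origin at the lowest point of the tip; z up along the tool. Polished steel ball tip (12 mm, friction about 0.2 on the copper), 9 mm shank, brass ferrule, then a dark wooden handle 26 x 26 mm square (sides along its x and y) from 58 to 140 mm above the tip.
- burnisher_tip (a point): Lowest point of the burnisher's ball tip (same as the burnisher's origin); 98 mm below burnisher_grip.
- burnisher_grip (a point): Point on the handle's axis at half its height, 98 mm above the tip: where to grip it, from above, across either pair of flats.
- stand: Light wooden block 70 x 70 x 70 mm fixed on the bench, turned up to 0.5 rad, with a vertical hole of 18 mm through its middle; the burnisher's handle rests on its top. Origin at the centre of its underside.
- hammer: Hammer, 220 mm long, lying on the bench beyond the work; a bystander. Origin under its middle.
- dapping_block: Steel dapping cube of 50 mm; a bystander. Origin at the centre of its underside.
- jar: Small jar, 60 mm diameter, 75 mm high; a bystander. Origin at the centre of its underside.
- line0 (a point): Point 0 of 0 to 8 of the line to burnish, on the dish's flat border midway between domed middle and wire; the dish's end on the left (+y) at first: the start. Moves with the bowl. The line is the half ellipse x = 42 mm cos(a), y = 55.5 mm sin(a), z = 4 mm in the bowl's axes, here a = 90.0 degrees; the points are 19 mm apart.
- line1 (a point): Point 1 of 0 to 8 of the line to burnish, on the dish's flat border midway between domed middle and wire; between the ends, on the half that is far (+x) at first. Moves with the bowl. The line is the half ellipse x = 42 mm cos(a), y = 55.5 mm sin(a), z = 4 mm in the bowl's axes, here a = 64.4 degrees; the points are 19 mm apart.
- line2 (a point): Point 2 of 0 to 8 of the line to burnish, on the dish's flat border midway between domed middle and wire; between the ends, on the half that is far (+x) at first. Moves with the bowl. The line is the half ellipse x = 42 mm cos(a), y = 55.5 mm sin(a), z = 4 mm in the bowl's axes, here a = 41.1 degrees; the points are 19 mm apart.
- line3 (a point): Point 3 of 0 to 8 of the line to burnish, on the dish's flat border midway between domed middle and wire; between the ends, on the half that is far (+x) at first. Moves with the bowl. The line is the half ellipse x = 42 mm cos(a), y = 55.5 mm sin(a), z = 4 mm in the bowl's axes, here a = 20.0 degrees; the points are 19 mm apart.
- line4 (a point): Point 4 of 0 to 8 of the line to burnish, on the dish's flat border midway between domed middle and wire; between the ends, on the half that is far (+x) at first. Moves with the bowl. The line is the half ellipse x = 42 mm cos(a), y = 55.5 mm sin(a), z = 4 mm in the bowl's axes, here a = -0.0 degrees; the points are 19 mm apart.
- line5 (a point): Point 5 of 0 to 8 of the line to burnish, on the dish's flat border midway between domed middle and wire; between the ends, on the half that is far (+x) at first. Moves with the bowl. The line is the half ellipse x = 42 mm cos(a), y = 55.5 mm sin(a), z = 4 mm in the bowl's axes, here a = -20.0 degrees; the points are 19 mm apart.
- line6 (a point): Point 6 of 0 to 8 of the line to burnish, on the dish's flat border midway between domed middle and wire; between the ends, on the half that is far (+x) at first. Moves with the bowl. The line is the half ellipse x = 42 mm cos(a), y = 55.5 mm sin(a), z = 4 mm in the bowl's axes, here a = -41.1 degrees; the points are 19 mm apart.
- line7 (a point): Point 7 of 0 to 8 of the line to burnish, on the dish's flat border midway between domed middle and wire; between the ends, on the half that is far (+x) at first. Moves with the bowl. The line is the half ellipse x = 42 mm cos(a), y = 55.5 mm sin(a), z = 4 mm in the bowl's axes, here a = -64.4 degrees; the points are 19 mm apart.
- line8 (a point): Point 8 of 0 to 8 of the line to burnish, on the dish's flat border midway between domed middle and wire; the dish's other end (-y): the finish. Moves with the bowl. The line is the half ellipse x = 42 mm cos(a), y = 55.5 mm sin(a), z = 4 mm in the bowl's axes, here a = -90.0 degrees; the points are 19 mm apart.

How it is judged (in metres and radians):
On the way, in this order (a step that is already met when the one before it is completed fails the run):
1. Burnisher tip at the first end of the oval (line0), within 9 mm, pressing with 6 to 10 N (distance between burnisher_tip and line0 below 0.009 m and contact force between burnisher and bowl between 6 and 10 N), for 0.3 s.
2. Burnisher tip on the line at line1, within 9 mm, pressing with 6 to 10 N (distance between burnisher_tip and line1 below 0.009 m and contact force between burnisher and bowl between 6 and 10 N), for 0.3 s.
3. Burnisher tip on the line at line2, within 9 mm, pressing with 6 to 10 N (distance between burnisher_tip and line2 below 0.009 m and contact force between burnisher and bowl between 6 and 10 N), for 0.3 s.
4. Burnisher tip on the line at line3, within 9 mm, pressing with 6 to 10 N (distance between burnisher_tip and line3 below 0.009 m and contact force between burnisher and bowl between 6 and 10 N), for 0.3 s.
5. Burnisher tip on the line at line4, within 9 mm, pressing with 6 to 10 N (distance between burnisher_tip and line4 below 0.009 m and contact force between burnisher and bowl between 6 and 10 N), for 0.3 s.
6. Burnisher tip on the line at line5, within 9 mm, pressing with 6 to 10 N (distance between burnisher_tip and line5 below 0.009 m and contact force between burnisher and bowl between 6 and 10 N), for 0.3 s.
7. Burnisher tip on the line at line6, within 9 mm, pressing with 6 to 10 N (distance between burnisher_tip and line6 below 0.009 m and contact force between burnisher and bowl between 6 and 10 N), for 0.3 s.
8. Burnisher tip on the line at line7, within 9 mm, pressing with 6 to 10 N (distance between burnisher_tip and line7 below 0.009 m and contact force between burnisher and bowl between 6 and 10 N), for 0.3 s.
9. Burnisher tip at the other end of the oval (line8), within 9 mm, pressing with 6 to 10 N (distance between burnisher_tip and line8 below 0.009 m and contact force between burnisher and bowl between 6 and 10 N), for 0.3 s.
At the end, for the whole second after the job is handed in: The fingers hold the burnisher still (under 0.05 m/s), its tip at least 20 mm above the dish and at least 110 mm above the bench, touching neither bowl nor block; the bowl is level within 0.06 rad and at rest (under 0.15 rad/s) (z of burnisher_tip in the frame of bowl above 0.024 m and height (world z) of burnisher_tip above 0.11 m and contact force between the fingers and burnisher above 3 N and contact force between burnisher and bowl below 0.1 N and contact force between burnisher and stand below 0.1 N and linear speed of burnisher below 0.05 m/s and angle between bowl's own z axis and vertical below 0.06 rad and angular speed of bowl below 0.15 rad/s); the arm keeps its last pose, push and grip.
It fails at once if the burnisher is lifted off the border between the two ends (tip less than 12 mm above that half of the dish, over 20 mm from either end of the line, and pressing less than 2 N) (z of burnisher_tip in the frame of bowl below 0.016 m and x of burnisher_tip in the frame of bowl above 0 m and horizontal distance between burnisher_tip and bowl below 0.065 m and horizontal distance between burnisher_tip and line0 above 0.02 m and horizontal distance between burnisher_tip and line8 above 0.02 m and contact force between burnisher and bowl below 2 N).
It fails at once if the burnisher digs in: more than 14 N on the bowl (contact force between burnisher and bowl above 14 N).
It fails at once if the bowl is tipped more than 0.5 rad (angle between bowl's own z axis and vertical above 0.5 rad).
It fails at once if the fingers or arm push on the bowl (contact force between any of the fingers, the arm and bowl above 1 N).
It fails at once if hammer, dapping block or jar moved more than 20 mm (distance of any of hammer, dapping_block, jar from where it was at the start of the episode above 0.02 m).
It also fails if it takes over 58 s, if anything falls off the work surface, if the arm or the gripper's body presses on something with over 40 N, if the wrist force passes 120 N, or if a joint passes its speed limit or range.

## Working session

There is one attempt and no reset: what is moved stays moved. The work goes in short steps, Python scripts to look and compute and a tool call to move; the robot and the scene stay as the last step left them, time stands still between calls to the robot, and variables do not carry over. Pictures are saved under pics/ and viewed, at most 10 in all, crops included, and the job is handed in when it is done.

Besides the shell and the picture viewer there is one more tool, called after "Request:" in YAML: its name, and indented under it one key for each argument. play_rows: Moves the arm, as the interface text tells. Scaled input: -1 to 1 covers 0.03 m each way for a shift and 4 degrees each way for a turn. Its arguments: {"type":"object","properties":{"moves":{"type":"array","items":{"type":"array"}},"grip":{"type":"number"}},"required":["moves"]}

```bash
mkdir -p pics; cat > h.py <<'E'
import numpy as np, cv2
from workcell import telemetry, viewer, ctrl
def cam(n):
    d=viewer.read_camera(n); return d
def pts(d):
    K=np.array(d["intrinsics"]); z=d["z_map"]; v,u=np.mgrid[:384,:512]
    P=np.stack([(u-K[0,2])/K[0,0]*z,(v-K[1,2])/K[1,1]*z,z],-1)
    R=cv2.Rodrigues(np.array(d["rvec"],float))[0]; t=np.array(d["tvec"]).ravel()
    W=(P-t)@R; W[z==0]=np.nan
    return W
E
python3 - <<'E'
from h import *
s=telemetry.observe(); print({k:np.round(v,3).tolist() for k,v in s.items()})
a=cam("scene");b=cam("side")
for n,d in (("scene",a),("side",b)):
    cv2.imwrite(f"pics/{n}0.png",d["color"]); np.savez(f"{n}0.npz",c=d["color"],W=pts(d),K=d["intrinsics"],r=d["rvec"],t=d["tvec"])
    R=cv2.Rodrigues(np.array(d["rvec"],float))[0]; print(n,-R.T@np.array(d["tvec"]).ravel(),R[2])
E
```

```text
{'time_s': 0.0, 'qpos': [-67.42, 40.513, -1.584, 85.082, 1.261, 54.482, -4.328], 'dq': [-0.035, 0.061, 0.039, 0.013, 0.004, 0.05, -0.032], 'joint_torque': [-0.0, -88.321, 1.234, -23.617, 0.017, 0.006, -0.0], 'position': [0.243, 0.521, 0.256], 'tool_rot': [-179.94, 0.001, 155.031], 'wrist_force': [0.822, -0.847, -0.693], 'ft_torque': [0.039, 0.025, -0.008], 'finger_force': 0.0, 'opening': 0.086}
scene [1.17043441 0.50850621 0.73628676] [-0.56132716 -0.51665692 -0.64651175]
side [ 0.02632115 -0.66483209  0.57667108] [ 0.57377111  0.66149309 -0.48292194]
```

View pics/scene0.png

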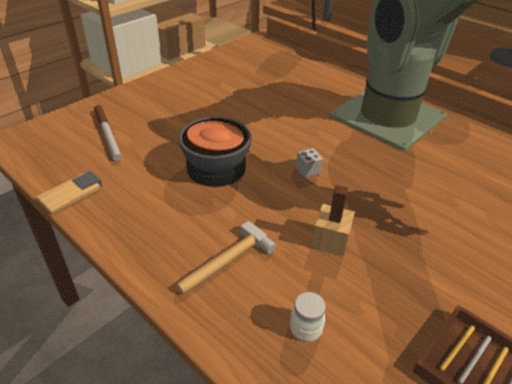

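View pics/side0.png

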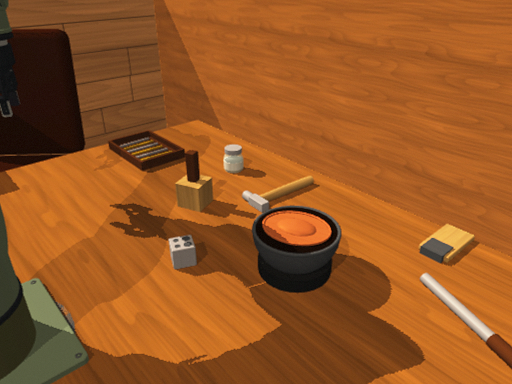

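Scene view: bowl at (216,150), burnisher handle (339,203) in its block (334,235), dapping cube (309,162), hammer (230,255), jar (308,317). In the side view the bowl is at (297,245) and the block at (194,185). Next I measure them.

```bash
cat > m.py <<'E'
from h import *
import sys
def ray(f,uv,z):
    R=cv2.Rodrigues(f["r"].astype(float))[0];c=-R.T@f["t"].ravel();K=f["K"]
    d=np.c_[np.array(uv,float),np.ones(len(uv))]@np.linalg.inv(K).T@R
    return c+d*((z-c[2])/d[:,2])[:,None]
if __name__=="__main__":
  for n,box in (("scene0",(160,90,270,200)),("side0",(240,190,355,300))):
    f=np.load(n+".npz");c=f["c"];W=f["W"]
    hsv=cv2.cvtColor(c,cv2.COLOR_BGR2HSV)
    x0,y0,x1,y1=box; m=np.zeros(c.shape[:2],bool)
    Z=W[...,2]
    m[y0:y1,x0:x1]=True
    cop=(m&(hsv[...,1]>140)&(hsv[...,2]>120)&(Z>.09)).astype(np.uint8)
    cs=max(cv2.findContours(cop,0,1)[0],key=cv2.contourArea)
    P=ray(f,cs[:,0],.107); e=cv2.fitEllipse((P[:,:2]*1000).astype(np.float32)); print(n,"copper",np.round(e[0],1),np.round(e[1],1),round(e[2],1), "n",cop.sum(), "z pct",np.nanpercentile(Z[cop>0],[5,20,50,80,95]).round(4))
    q=W[cop>0]; print(" mean xy",q.mean(0).round(4)); C,S=cv2.PCACompute2(q[:,:2].astype(np.float32).copy(),mean=None)[1:3] if False else (0,0)
    # rim of the bowl: above z .085, all
    rim=(m&(Z>.085)).astype(np.uint8); cs=max(cv2.findContours(rim,0,1)[0],key=cv2.contourArea)
    P=ray(f,cs[:,0],.1);e=cv2.fitEllipse((P[:,:2]*1000).astype(np.float32));print(" rim",np.round(e[0],1),np.round(e[1],1),"zmax",np.nanmax(Z[m]))
    # handle top, block
  for n,box in (("scene0",(305,175,365,260)),("side0",(170,145,220,215))):
    f=np.load(n+".npz");c=f["c"];W=f["W"];Z=W[...,2];x0,y0,x1,y1=box; m=np.zeros(Z.shape,bool);m[y0:y1,x0:x1]=True
    h=m&(Z>.085); q=W[h]; print(n,"handle zmax",np.nanpercentile(q[:,2],[50,99]).round(4)); 
    t=h&(Z>np.nanpercentile(q[:,2],99)-.006); print(" top",W[t].mean(0).round(4),t.sum())
    r=cv2.minAreaRect((q[:,:2]*1000).astype(np.float32));print(" handle rect",np.round(r[0],1),np.round(r[1],1),round(r[2],1))
    b=m&(abs(Z-.07)<.004); r=cv2.minAreaRect((W[b][:,:2]*1000).astype(np.float32)); print(" block top rect",np.round(r[0],1),np.round(r[1],1),round(r[2],1),b.sum())
  for n in ("scene0","side0"):
    f=np.load(n+".npz");W=f["W"]
    for nm,b in (("dap",(290,145,328,180) if n=="scene0" else (165,230,200,272)),("jar",(285,290,330,342) if n=="scene0" else (220,142,246,175)),("hammer",(172,218,278,294) if n=="scene0" else (240,174,316,205))):
      w=W[b[1]:b[3],b[0]:b[2]].reshape(-1,3); w=w[w[:,2]>.008]; print(n,nm,np.round(np.nanmin(w,0),3),np.round(np.nanmax(w,0),3))
E
python3 m.py
```

```text
scene0 copper [ 560.1 -186.2] [111.8 143.9] 13.0 n 1231 z pct [0.1036 0.105  0.1066 0.1103 0.1154]
 mean xy [ 0.5616 -0.1833  0.1077]
 rim [ 559.4 -183.3] [179.5 200.9] zmax 0.11843503143422088
side0 copper [ 555.2 -186.3] [117.6 140.7] 22.0 n 1859 z pct [0.1028 0.1038 0.105  0.1088 0.1137]
 mean xy [ 0.555  -0.1887  0.1063]
 rim [ 551.9 -190.8] [179.2 199.2] zmax 0.11695484290834338
scene0 handle zmax [0.1298 0.1545]
 top [0.5557 0.1832 0.1524] 121
 handle rect [554.9 182.5] [27.9 26. ] 25.5
 block top rect [553.6 181.8] [73.7 69.7] 24.4 642
side0 handle zmax [0.1234 0.1535]
 top [0.5502 0.178  0.1515] 57
 handle rect [550.8 179.6] [30.5 28. ] 26.1
 block top rect [553.1 181.8] [75.2 72.1] 24.7 292
scene0 dap [ 0.362 -0.042  0.008] [0.425 0.023 0.056]
scene0 jar [0.736 0.249 0.008] [0.794 0.308 0.079]
scene0 hammer [0.655 0.023 0.008] [0.876 0.113 0.031]
side0 dap [ 0.359 -0.043  0.008] [0.421 0.021 0.053]
side0 jar [0.729 0.242 0.008] [0.789 0.303 0.078]
side0 hammer [0.653 0.022 0.008] [0.875 0.113 0.029]
```

Request:
play_rows:
  moves:
    - [[0,0,0],[0,0,1]]
    - [[0,0,0],[0,0,1]]
    - [[0,0,0],[0,0,1]]
    - [[0,0,0],[0,0,1]]
    - [[0,0,0],[0,0,1]]
    - [[0,0,0],[0,0,1]]
    - [[0,0,0],[0,0,1]]
    - [[0,0,0],[0,0,1]]
    - [[0,0,0],[0,0,1]]
    - [[0,0,0],[0,0,1]]
  grip: 1

```text
time_s: 1.35
position: [0.2426, 0.5211, 0.256]
tool_rot: [-180.0, 0.0, 114.9]
wrist_force: [0.5, 0.3, -0.5]
opening: 0.0852
finger_force: 0.0
```

Request:
play_rows:
  moves:
    - [[-0.97,0.3,0],[0,0,0]]
    - [[-0.97,0.3,0],[0,0,0]]
    - [[-0.97,0.3,0],[0,0,0]]
    - [[-0.97,0.3,0],[0,0,0]]
    - [[-0.97,0.3,0],[0,0,0]]
    - [[-0.97,0.3,0],[0,0,0]]
    - [[-0.97,0.3,0],[0,0,0]]
    - [[-0.97,0.3,0],[0,0,0]]
    - [[-0.97,0.3,0],[0,0,0]]
    - [[-0.97,0.3,0],[0,0,0]]
    - [[-0.97,0.3,0],[0,0,0]]
    - [[-0.97,0.3,0],[0,0,0]]

```text
time_s: 2.85
position: [0.4888, 0.2497, 0.2561]
tool_rot: [-180.0, 0.0, 115.0]
wrist_force: [-0.1, 0.8, -0.5]
opening: 0.0854
finger_force: 0.0
```

```bash
cat >> h.py <<'E'
from scipy.spatial.transform import Rotation as Ro
def wrist(name=None):
    s=telemetry.observe(); d=viewer.read_camera("wrist"); K=np.array(d["intrinsics"]); z=d["z_map"]; v,u=np.mgrid[:384,:512]
    P=np.stack([(u-K[0,2])/K[0,0]*z,(v-K[1,2])/K[1,1]*z,z],-1); T=np.array(d["tool_from_camera"])
    A=np.eye(4);A[:3,:3]=Ro.from_euler("xyz",s["tool_rot"],degrees=True).as_matrix();A[:3,3]=s["position"]
    T=A@T; W=P@T[:3,:3].T+T[:3,3]; W[z==0]=np.nan
    if name: cv2.imwrite(f"pics/{name}.png",d["color"])
    return s,d["color"],W,T,K
E
python3 - <<'E'
from h import *
s,c,W,T,K=wrist("w1"); print(s["position"],s["tool_rot"],s["time_s"],np.round(s["qpos"],1),T.round(3))
np.savez("w1.npz",c=c,W=W)
E
```

```text
[0.48882622 0.24969375 0.2560671 ] [-1.79966077e+02  4.83080600e-03  1.15031833e+02] 2.85 [-33.9  38.5   6.7  90.8  -5.3  51.1  -0.3] [[ 0.906  0.408  0.108  0.462]
 [ 0.423 -0.874 -0.239  0.31 ]
 [-0.003  0.262 -0.965  0.375]
 [ 0.     0.     0.     1.   ]]
```

View pics/w1.png

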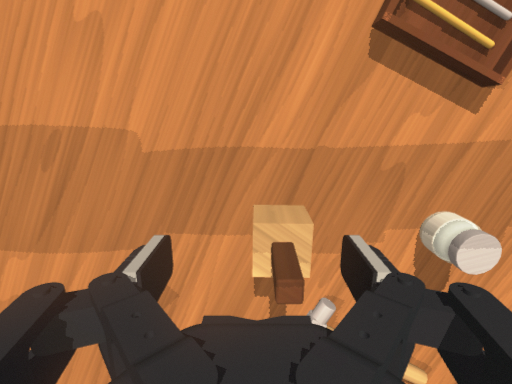

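The wrist view shows the block at (282,240) and the handle at (288,272), square to the jaws. I measure both.

```bash
python3 - <<'E'
import numpy as np,cv2
f=np.load("w1.npz");W=f["W"];m=np.zeros(W.shape[:2],bool);m[200:306,245:318]=1;Z=W[...,2]
for lo,hi in ((.085,.148),(.149,.16),(.066,.074)):
    q=W[m&(Z>lo)&(Z<hi)];r=cv2.minAreaRect((q[:,:2]*1000).astype(np.float32));print(lo,len(q),np.round(r[0],1),np.round(r[1],1),round(r[2],1),np.median(q,0).round(4))
E
```

```text
0.085 849 [546.5 186.8] [33.3 17.5] 62.7 [0.547  0.1936 0.1213]
0.149 727 [553.5 183.6] [25.8 25.5] 24.3 [0.5528 0.1847 0.1533]
0.066 2346 [554.1 183. ] [69.9 70.2] 24.2 [0.5453 0.1936 0.0716]
```

Request:
play_rows:
  moves:
    - [[-0.73,0.25,0],[0,0,0.17]]
    - [[-0.73,0.25,0],[0,0,0]]
    - [[-0.73,0.25,0],[0,0,0]]
    - [[-0.73,0.26,0],[0,0,0]]
    - [[0,0,0.8],[0,0,0]]
    - [[0,0,0.8],[0,0,0]]
    - [[0,0,0.8],[0,0,0]]
    - [[0,0,0.8],[0,0,0]]
    - [[0,0,0.8],[0,0,0]]
    - [[0,0,0.65],[0,0,0]]
    - [[0,0,0],[0,0,0]]

```text
time_s: 4.28
position: [0.5515, 0.1833, 0.1157]
tool_rot: [-179.9, -0.0, 114.4]
wrist_force: [-0.1, -0.2, 0.1]
opening: 0.0853
finger_force: 0.0
```

Request:
play_rows:
  moves:
    - [[0,0,0],[0,0,0]]
    - [[0,0,0],[0,0,0]]
    - [[0,0,0],[0,0,0]]
    - [[0,0,0],[0,0,0]]
    - [[0,0,0],[0,0,0]]
    - [[0,0,0],[0,0,0]]
  grip: -1

```text
time_s: 5.03
position: [0.5524, 0.1835, 0.1173]
tool_rot: [180.0, 0.0, 114.4]
wrist_force: [-1.9, -0.9, 7.3]
opening: 0.0251
finger_force: 49.9
```

Request:
play_rows:
  moves:
    - [[0,0,-0.5],[0,0,0]]
    - [[0,0,-1],[0,0,0]]
    - [[0,0,-1],[0,0,0]]
    - [[0,0,-1],[0,0,0]]
    - [[0,0,-1],[0,0,0]]
    - [[0,0,-0.5],[0,0,-1]]
    - [[0,0,0],[0,0,-1]]
    - [[0,0,0],[0,0,-1]]
    - [[0,0,0],[0,0,-1]]
    - [[0,0,0],[0,0,-1]]
    - [[0,0,0],[0,0,-1]]
    - [[0,0,0],[0,0,-1]]

```text
time_s: 6.52
position: [0.5522, 0.1833, 0.2678]
tool_rot: [180.0, 0.0, 142.5]
wrist_force: [0.8, -0.5, -0.7]
opening: 0.0254
finger_force: 50.0
```

Request:
play_rows:
  moves:
    - [[0,-1,0],[0,0,-1]]
    - [[0,0,0],[0,0,-1]]
    - [[0,0,0],[0,0,-1]]
    - [[0,0,0],[0,0,-1]]
    - [[0,0,0],[0,0,-1]]
    - [[0,0,0],[0,0,-1]]
    - [[0,0,0],[0,0,-1]]
    - [[0,0,0],[0,0,-1]]
    - [[0,0,0],[0,0,-1]]
    - [[0,0,0],[0,0,-0.4]]
    - [[0,0,0],[0,0,0]]

```text
time_s: 7.9
position: [0.5339, 0.1595, 0.2672]
tool_rot: [-180.0, 0.0, 179.9]
wrist_force: [0.9, -0.5, -0.9]
opening: 0.0252
finger_force: 50.3
```

Request:
play_rows:
  moves:
    - [[-0.18,-0.97,0],[0,0,0]]
    - [[-0.18,-0.97,0],[0,0,0]]
    - [[-0.18,-0.97,0],[0,0,0]]
    - [[-0.18,-0.97,0],[0,0,0]]
    - [[-0.18,-0.97,0],[0,0,0]]
    - [[-0.18,-0.97,0],[0,0,0]]
    - [[-0.18,-0.97,0],[0,0,0]]
    - [[-0.18,-0.97,0],[0,0,0]]
    - [[-0.18,-0.97,0],[0,0,0]]
    - [[-0.18,-0.97,0],[0,0,0]]
    - [[-0.18,-0.97,0],[0,0,0]]
    - [[-0.18,-0.97,0],[0,0,0]]

```text
time_s: 9.4
position: [0.5984, -0.1905, 0.267]
tool_rot: [-180.0, -0.0, 179.9]
wrist_force: [-0.8, 0.4, -1.6]
opening: 0.0256
finger_force: 50.5
```

```bash
python3 - <<'E'
from h import *
s,c,W,T,K=wrist("w2"); print(s["position"],s["tool_rot"],s["time_s"],np.round(s["qpos"],1),np.round(s["wrist_force"],2),T.round(3),K)
np.savez("w2.npz",c=c,W=W,T=T,K=K)
E
```

```text
[ 0.598444   -0.19054623  0.26701387] [-1.79986232e+02 -8.01325644e-03  1.79875445e+02] 9.4 [ 21.6  45.4 -15.7  71.4  12.3  64.8  95. ] [-0.84  0.36 -1.63] [[ 0.003  0.966  0.26   0.533]
 [ 1.    -0.002 -0.003 -0.19 ]
 [-0.002  0.26  -0.966  0.386]
 [ 0.     0.     0.     1.   ]] [[281.62532279   0.         256.23651335]
 [  0.         281.62532279 192.29208856]
 [  0.           0.           1.        ]]
```

View pics/w2.png

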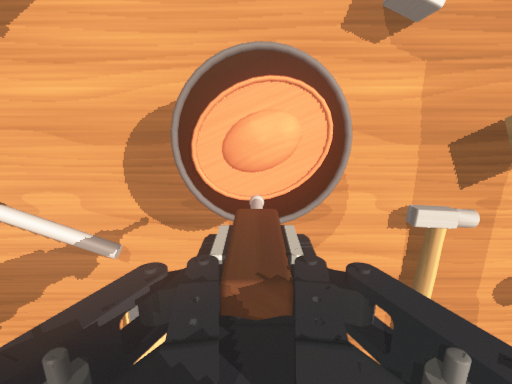

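The wrist view shows the whole dish: centre about (262,138), long axis tilted up to the right. The tip is at (257,203) and the dome is centred at (262,141). I measure the dish pose and the tip.

```bash
cat >> h.py <<'E'
def dish(c,W,T,K,C=None,verbose=True):
    """plane of the border from depth, outer wire contour cast on it, ellipse -> centre, normal, yaw"""
    hsv=cv2.cvtColor(c,cv2.COLOR_BGR2HSV);Z=W[...,2]
    tool=(np.nan_to_num(Z,nan=1)>.150).astype(np.uint8)
    near=np.hypot(W[...,0]-.557,W[...,1]+.186)<.085
    cop=(near&(Z>.07)&(Z<.14)&(hsv[...,1]>100)&(hsv[...,2]>130)&(tool==0)).astype(np.uint8)
    cop=cv2.morphologyEx(cop,cv2.MORPH_OPEN,np.ones((3,3)))
    cs=max(cv2.findContours(cop,0,cv2.CHAIN_APPROX_NONE)[0],key=cv2.contourArea)[:,0]
    t=cv2.dilate(tool,np.ones((11,11))); dark=((hsv[...,2]<90)&(tool==0)).astype(np.uint8)
    full=np.zeros_like(cop);cv2.drawContours(full,[cs.reshape(-1,1,2)],-1,1,-1)
    keep=t[cs[:,1],cs[:,0]]==0; cs=cs[keep]
    cen=W[full>0]; o=np.nanmedian(cen,0) if C is None else C
    n=np.array([0,0,1.]);yaw=None
    er=cv2.erode(full,np.ones((7,7)))*(t==0); q=W[er>0]; q=q[~np.isnan(q).any(1)]
    e=None; P0=o.copy(); M=q
    for it in range(4):
        A=np.c_[M[:,:2]-o[:2],np.ones(len(M))]
        x=np.linalg.lstsq(A,M[:,2],rcond=None)[0]
        for k in range(4):
            r=M[:,2]-A@x; g=abs(r-np.median(r))<.003; x=np.linalg.lstsq(A[g],M[g,2],rcond=None)[0]
        n=np.array([-x[0],-x[1],1]);n/=np.linalg.norm(n);p0=np.array([o[0],o[1],x[2]])+n*.002
        d=np.c_[cs,np.ones(len(cs))]@np.linalg.inv(K).T@T[:3,:3].T; c0=T[:3,3]
        P=c0+d*(((p0-c0)@n)/(d@n))[:,None]
        ex=np.array([1,0,0])-n[0]*n;ex/=np.linalg.norm(ex);ey=np.cross(n,ex)
        uv=np.c_[(P-p0)@ex,(P-p0)@ey]; e=cv2.fitEllipse((uv*1000).astype(np.float32))
        yaw=(e[2]+90)%180-90   # minor axis direction = bowl x
        ctr=p0+(ex*e[0][0]+ey*e[0][1])/1000-n*.002
        a=np.radians(yaw); bx=ex*np.cos(a)+ey*np.sin(a); by=np.cross(n,bx)
        l=np.c_[(q-ctr)@bx/1,(q-ctr)@by]; rr=np.hypot(l[:,0]/.042,l[:,1]/.0555); M=q[(rr>.85)&(rr<1.12)]
    R=np.c_[bx,by,n]
    if verbose: print("dish ctr",ctr.round(4),"n",n.round(3),"yaw",round(yaw,1),"axes",np.round(e[1],1),"pts",len(cs),len(M),"pivot",(ctr-.004*n).round(4))
    return ctr,R
E
python3 - <<'E'
from h import *
f=np.load("w2.npz");c,W,T,K=(f[k] for k in "cWTK")
ctr,R=dish(c,W,T,K)
# rim circle
Z=W[...,2];m=((Z>.085)&(Z<.14)).astype(np.uint8);cs=max(cv2.findContours(m,0,1)[0],key=cv2.contourArea)[:,0];cs=cs[cs[:,1]<180]
d=np.c_[cs,np.ones(len(cs))]@np.linalg.inv(K).T@T[:3,:3].T;P=T[:3,3]+d*((.1-T[2,3])/d[:,2])[:,None];e=cv2.fitEllipse((P[:,:2]*1000).astype(np.float32));print("rim",e)
# tip: grey pixels near (257,203)
hsv=cv2.cvtColor(c,cv2.COLOR_BGR2HSV)
sub=W[195:212,248:268];print("tip col x,y,z by row at 257:");
for v in range(194,212,2):print(v,W[v,257].round(4),hsv[v,257])
row=hsv[203,245:270];print(row[:,1],row[:,2],(W[203,245:270,2]*1000).round(0))
E
```

```text
dish ctr [ 0.5565 -0.186   0.1055] n [0.002 0.001 1.   ] yaw 23.5 axes [116.  141.7] pts 224 2645 pivot [ 0.5565 -0.186   0.1015]
rim ((557.021728515625, -185.8178253173828), (180.39614868164062, 180.5671844482422), 7.9794020652771)
tip col x,y,z by row at 257:
194 [ 0.611  -0.1901  0.1046] [ 12 136 252]
196 [ 0.5942 -0.1901  0.1718] [ 14  41 238]
198 [ 0.5952 -0.1901  0.1739] [ 15  40 238]
200 [ 0.5956 -0.1901  0.178 ] [ 10  55 205]
202 [ 0.5958 -0.1901  0.1826] [ 11  56 205]
204 [ 0.5957 -0.1901  0.188 ] [ 10  54 204]
206 [ 0.5951 -0.1901  0.1945] [ 10  54 203]
208 [ 0.5956 -0.1901  0.1977] [ 10  58 188]
210 [ 0.587  -0.1901  0.2277] [  9 162 121]
[166 168 168 159 101  65  67  65  67  64  60  55  54  55  52  47  46  41
  48 131 173 169 163 172 168] [103 102 102 104 126 160 155 156 161 167 179 193 206 215 221 223 225 234
 228 117 102 101 102 101 102] [102. 102. 102. 102. 103. 173. 175. 181. 183. 185. 185. 186. 188. 185.
 184. 182. 180. 175. 172. 102. 102. 102. 103. 102. 102.]
```

Request:
play_rows:
  moves:
    - [[0.72,0.61,0],[0,0,0]]
    - [[0.72,0.61,0],[0,0,0]]
    - [[0.72,0.61,0],[0,0,0]]
    - [[0,0,0.5],[0,0,0]]
    - [[0,0,0.5],[0,0,0]]
    - [[0,0,0.5],[0,0,0]]
    - [[0,0,0.2],[0,0,0]]
    - [[0,0,0],[0,0,0]]
    - [[0,0,0],[0,0,0]]

```text
time_s: 10.58
position: [0.5338, -0.1347, 0.2164]
tool_rot: [-180.0, 0.0, 179.9]
wrist_force: [0.2, 0.2, -1.1]
opening: 0.0255
finger_force: 50.4
```

```bash
cat > plan.py <<'E'
from h import *
from scipy.optimize import brentq
B=np.array([.042,.0555]); PIV=np.array([.5567,-.186,.1]); TIP=np.array([.001,.0003,-.105]); RB=.006
A_=np.linspace(np.pi/2,-np.pi/2,2001); L_=np.r_[0,np.cumsum(np.hypot(np.diff(.042*np.cos(A_)),np.diff(.0555*np.sin(A_))))]
def line(s):
    a=np.interp(s,L_,A_); return np.array([.042*np.cos(a),.0555*np.sin(a),.004])
def tang(s):
    a=np.interp(s,L_,A_); t=np.array([.042*np.sin(a),-.0555*np.cos(a),0]); return t/np.linalg.norm(t)
def tip(R,s): return PIV+R@line(s)+RB*(R[:,2]-[0,0,1])
def sim(R,s,v,T,N=8.,k=2.2,mu=.2,cs=.9,ct=1.1,dt=.005):
    """prescribed force: returns list of R, s at each 1/8 s"""
    out=[];n=int(round(.125/dt)); vf=v if callable(v) else (lambda t:v)
    for i in range(int(round(T/dt))):
        vv=vf(i*dt); r=R@line(s); F=-N*R[:,2]+(mu*N*np.sign(vv))*(R@tang(s))
        tau=np.cross(r,F)+k*np.cross(R[:,2],[0,0,1]); tb=R.T@tau
        w=np.array([tb[0]/ct,tb[1]/ct,tb[2]/cs]); R=R@Ro.from_rotvec(w*dt).as_matrix(); s=min(s+vv*dt,L_[-1])
        if (i+1)%n==0: out.append((R,s))
    return out
def lean(R): return np.arccos(R[2,2])
def estR(q,pyaw,k_s):  # unused
    pass
E
python3 - <<'E'
from plan import *
s=telemetry.observe();print(s["position"],s["time_s"],s["wrist_force"])
R0=Ro.from_euler("z",23.5,degrees=True).as_matrix()
print("L",L_[-1],"tip now",s["position"]+TIP,"line0",PIV+R0@line(0))
for k in (1.43,2.2,2.86):
    o=sim(R0,0.,0.,4,k=k); R=o[-1][0]; print(k,lean(R),(tip(R,0)-tip(R0,0)).round(4))
    o=sim(R,0.,.02,7.7,k=k); print([ (round(lean(r),2),round(np.degrees(np.arctan2(r[1,0],r[0,0]))),(tip(r,q)*1000).round().tolist()) for r,q in o[7::8]])
E
```

```text
[ 0.53383663 -0.13466271  0.2163709 ] 10.575 [ 0.19400114  0.19899695 -1.14012764]
L 0.15388755504681073 tip now [ 0.53483663 -0.13436271  0.1113709 ] line0 [ 0.53456943 -0.13510317  0.104     ]
1.43 0.31358190417991877 [-0.0002  0.0003 -0.0176]
[(np.float64(0.31), 17, [560.0, -132.0, 88.0]), (np.float64(0.28), 11, [582.0, -144.0, 91.0]), (np.float64(0.25), 5, [596.0, -164.0, 94.0]), (np.float64(0.23), 0, [600.0, -188.0, 95.0]), (np.float64(0.22), -4, [594.0, -212.0, 95.0]), (np.float64(0.24), -9, [579.0, -231.0, 92.0]), (np.float64(0.27), -15, [556.0, -241.0, 90.0])]
2.2 0.20313796378688515 [-0.0003  0.0008 -0.0114]
[(np.float64(0.2), 17, [559.0, -132.0, 94.0]), (np.float64(0.18), 12, [581.0, -144.0, 96.0]), (np.float64(0.16), 7, [595.0, -163.0, 97.0]), (np.float64(0.15), 3, [600.0, -187.0, 98.0]), (np.float64(0.15), -2, [595.0, -210.0, 97.0]), (np.float64(0.17), -7, [581.0, -230.0, 96.0]), (np.float64(0.19), -12, [559.0, -241.0, 94.0])]
2.86 0.1558702244009218 [-0.0004  0.0008 -0.0087]
[(np.float64(0.15), 18, [559.0, -132.0, 96.0]), (np.float64(0.14), 12, [581.0, -144.0, 97.0]), (np.float64(0.12), 8, [595.0, -163.0, 99.0]), (np.float64(0.12), 3, [600.0, -187.0, 99.0]), (np.float64(0.12), -1, [595.0, -210.0, 99.0]), (np.float64(0.13), -6, [582.0, -230.0, 97.0]), (np.float64(0.15), -11, [560.0, -241.0, 96.0])]
```

Request:
play_rows:
  moves:
    - [[0,0,0.06],[0,0,0]]
    - [[0,0,0.06],[0,0,0]]
    - [[0,0,0.06],[0,0,0]]
    - [[0,0,0.04],[0,0,0]]
    - [[0,0,0.04],[0,0,0]]
    - [[0,0,0.04],[0,0,0]]
    - [[0,0,0.04],[0,0,0]]
    - [[0,0,0.04],[0,0,0]]

```text
time_s: 11.58
position: [0.5338, -0.1345, 0.2045]
tool_rot: [-180.0, 0.0, 180.0]
wrist_force: [-0.3, 1.6, 3.9]
opening: 0.0253
finger_force: 51.1
```

Request:
play_rows:
  moves:
    - [[0,0,0.04],[0,0,0]]
    - [[0,0,0.03],[0,0,0]]
    - [[0,0,0.03],[0,0,0]]

```text
time_s: 11.95
position: [0.5337, -0.1346, 0.2014]
tool_rot: [-180.0, 0.0, 179.9]
wrist_force: [0.1, 1.8, 5.8]
opening: 0.0253
finger_force: 51.2
```

Request:
play_rows:
  moves:
    - [[0,0,0.03],[0,0,0]]
    - [[0,0,0.03],[0,0,0]]
    - [[0,0,0.02],[0,0,0]]
    - [[0,0,0.02],[0,0,0]]

```text
time_s: 12.45
position: [0.5338, -0.1348, 0.1985]
tool_rot: [-180.0, 0.0, 179.9]
wrist_force: [0.5, -0.3, 6.5]
opening: 0.0257
finger_force: 51.3
```

```bash
cat > look.py <<'E'
from plan import *
import sys
def run(n):
    s,c,W,T,K=wrist(); np.savez(f"{n}.npz",c=c,W=W,T=T,K=K)
    s=telemetry.observe(); f=np.array(s["wrist_force"])-[0,0,-1.2]
    print("t",round(s["time_s"],2),"F",f.round(1),"|F|",np.linalg.norm(f).round(2),"tip",(np.array(s["position"])+TIP).round(4))
    ctr,R=dish(c,W,T,K); p=np.array(s["position"])+TIP
    b=R.T@(p-PIV); i=np.argmin([np.hypot(*(line(q)-b)[:2]) for q in L_])
    print("lean",lean(R).round(3),"tip in bowl mm",(b*1000).round(1),"s",(L_[i]*1000).round(1),"off",(np.linalg.norm((line(L_[i])-b)[:2])*1000).round(1))
    return s,f,R,p,L_[i]
if __name__=="__main__": run(sys.argv[1])
E
python3 look.py c1
```

```text
t 12.5 F [-0.1  0.5  6.1] |F| 6.13 tip [ 0.5348 -0.1345  0.0934]
dish ctr [ 0.5462 -0.1905  0.1057] n [-0.05   0.182  0.982] yaw 24.0 axes [ 92.9 134.9] pts 130 1703 pivot [ 0.5464 -0.1912  0.1018]
lean 0.19 tip in bowl mm [ 1.2 56.2  4. ] s 1.1 off 0.7
```

```bash
python3 - <<'E'
import cv2,numpy as np
f=np.load("c1.npz");c=f["c"].copy();W=f["W"];hsv=cv2.cvtColor(c,cv2.COLOR_BGR2HSV);Z=W[...,2]
near=np.hypot(W[...,0]-.557,W[...,1]+.186)<.085
cop=near&(Z>.07)&(Z<.14)&(hsv[...,1]>100)&(hsv[...,2]>130)
d=c.copy();d[cop]=(255,0,0);cv2.imwrite("pics/c1.png",np.hstack([c,d])[:,:][0:300,:][:, :800] if 0 else cv2.resize(np.hstack([c,d]),(800,300)))
E
```

```text
(no output)
```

View pics/c1.png

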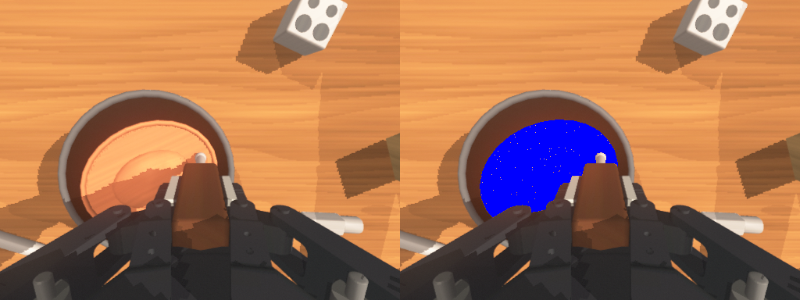

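```bash
python3 - <<'E'
t=open("h.py").read()
t=t.replace("keep=t[cs[:,1],cs[:,0]]==0; cs=cs[keep]","""m0=cs.mean(0); dv=cs-m0; dv=dv/np.linalg.norm(dv,axis=1)[:,None]; ob=np.round(cs+dv*5).astype(int).clip(0,[511,383])
    pit=(hsv[...,2]<140)&(hsv[...,1]>100)&(Z<.13)&(t==0)
    cs=cs[(t[cs[:,1],cs[:,0]]==0)&pit[ob[:,1],ob[:,0]]]""")
t=t.replace("p0=np.array([o[0],o[1],x[2]])+n*.002","p0=np.array([o[0],o[1],x[2]])+n*.002\n        if C is not None: p0=C+n*.006")
t=t.replace("e=cv2.fitEllipse((uv*1000).astype(np.float32))","e=cv2.fitEllipse((np.r_[uv,-uv] if C is not None else uv).astype(np.float32)*1000)")
open("h.py","w").write(t)
t=open("look.py").read().replace("dish(c,W,T,K)","dish(c,W,T,K,PIV)");open("look.py","w").write(t)
E
python3 - <<'E'
from plan import *
for n in("w2","c1"):
    f=np.load(n+".npz");dish(*(f[k] for k in "cWTK"),PIV)
E
```

```text
dish ctr [ 0.5567 -0.186   0.104 ] n [0.002 0.001 1.   ] yaw 23.5 axes [116.7 142.6] pts 186 2638 pivot [ 0.5567 -0.186   0.1   ]
dish ctr [ 0.5564 -0.1853  0.1039] n [-0.071  0.171  0.983] yaw 22.5 axes [116.6 142.2] pts 79 2273 pivot [ 0.5567 -0.186   0.1   ]
```

```bash
cat > go.py <<'E'
from look import *
# usage: name k T N dwell_before v [dz_extra_mm]
n,k,T,N,dw,v=sys.argv[1],*map(float,sys.argv[2:7]); dz=float(sys.argv[7]) if len(sys.argv)>7 else 0
if n.endswith("!"):
    f=np.load(n[:-1]+".npz");_,R=dish(*(f[q] for q in "cWTK"),PIV); p=np.array(telemetry.observe()["position"])+TIP;b=R.T@(p-PIV);s0=L_[np.argmin([np.hypot(*(line(q)-b)[:2]) for q in L_])]
else: st,F,R,p,s0=run(n)
print("k est",np.linalg.norm(np.cross(R@line(s0),R[:,2]))*8/np.sin(lean(R)),"at 8N static")
b=R.T@(p-PIV); d=R@np.r_[(line(s0)-b)[:2],0]; d[2]=0
o=sim(R,s0,lambda t:0. if t<dw else v,T,N=N,k=k)
q=tip(R,s0);M=len(o);rows=[];err=np.zeros(3)
for i,(r,s) in enumerate(o):
    t=tip(r,s); e=(t-q)+d/M+np.array([0,0,dz/1000/M])+err; q=t
    u=np.array([-e[0],e[1],-e[2]])/.03; ur=np.round(u/.005)*.005; err=(u-ur)*.03*np.array([-1,1,-1])
    rows.append([[float(round(x,3)) for x in ur],[0,0,0]])
print("end s",round(o[-1][1]*1000,1),"lean",lean(o[-1][0]).round(3),"yaw",np.degrees(np.arctan2(o[-1][0][1,0],o[-1][0][0,0])).round(1),"tip",tip(*o[-1]).round(4))
print(rows)
E
python3 go.py c1! 1.95 1.25 8 0.6 .02
```

```text
dish ctr [ 0.5564 -0.1853  0.1039] n [-0.071  0.171  0.983] yaw 22.5 axes [116.6 142.2] pts 79 2273 pivot [ 0.5567 -0.186   0.1   ]
k est 2.4001782187398697 at 8N static
end s 13.0 lean 0.222 yaw 18.9 tip [ 0.5512 -0.131   0.092 ]
[[[-0.0, -0.0, 0.015], [0, 0, 0]], [[-0.005, -0.005, 0.015], [0, 0, 0]], [[-0.0, -0.0, 0.01], [0, 0, 0]], [[-0.0, -0.005, 0.01], [0, 0, 0]], [[-0.025, 0.01, 0.005], [0, 0, 0]], [[-0.1, 0.03, 0.005], [0, 0, 0]], [[-0.105, 0.025, 0.0], [0, 0, 0]], [[-0.11, 0.02, -0.0], [0, 0, 0]], [[-0.11, 0.01, -0.005], [0, 0, 0]], [[-0.105, -0.0, -0.0], [0, 0, 0]]]
```

Request:
play_rows:
  moves:
    - [[0,0,0.02],[0,0,0]]
    - [[0,0,0.015],[0,0,0]]
    - [[0,0,0.01],[0,0,0]]
    - [[0,0,0.01],[0,0,0]]
    - [[0,0,0.005],[0,0,0]]

```text
time_s: 13.12
position: [0.5338, -0.1349, 0.1967]
tool_rot: [-180.0, 0.0, 179.9]
wrist_force: [-0.6, -0.3, 6.7]
opening: 0.0251
finger_force: 51.3
```

```bash
python3 go.py c2 1.95 1 8 0.12 .02
```

```text
t 13.18 F [0.4 0.  7.7] |F| 7.68 tip [ 0.5348 -0.1346  0.0917]
dish ctr [ 0.5564 -0.1852  0.1039] n [-0.082  0.202  0.976] yaw 22.0 axes [116.7 142.2] pts 100 2049 pivot [ 0.5567 -0.186   0.1   ]
lean 0.219 tip in bowl mm [-0.6 56.3  4.1] s 0.0 off 1.0
k est 2.0396630243941374 at 8N static
end s 17.6 lean 0.222 yaw 17.1 tip [ 0.5574 -0.1315  0.0922]
[[[-0.005, -0.0, 0.005], [0, 0, 0]], [[-0.105, 0.035, 0.0], [0, 0, 0]], [[-0.11, 0.025, 0.0], [0, 0, 0]], [[-0.11, 0.015, -0.0], [0, 0, 0]], [[-0.11, 0.01, -0.005], [0, 0, 0]], [[-0.11, 0.0, -0.005], [0, 0, 0]], [[-0.11, -0.005, -0.005], [0, 0, 0]], [[-0.11, -0.015, -0.005], [0, 0, 0]]]
```

Request:
play_rows:
  moves:
    - [[0,0,0.005],[0,0,0]]
    - [[0,0,0],[0,0,0]]
    - [[-0.1,0.035,0],[0,0,0]]
    - [[-0.11,0.025,0],[0,0,0]]
    - [[-0.11,0.015,0],[0,0,0]]
    - [[-0.11,0.01,-0.005],[0,0,0]]
    - [[-0.11,0,-0.005],[0,0,0]]
    - [[-0.11,-0.005,-0.005],[0,0,0]]
    - [[-0.11,-0.015,-0.005],[0,0,0]]

```text
time_s: 14.3
position: [0.5562, -0.1326, 0.197]
tool_rot: [180.0, -0.1, 180.0]
wrist_force: [-2.6, 0.4, 5.6]
opening: 0.0254
finger_force: 51.2
```

```bash
python3 go.py c3 2.0 1 8 0 .02
```

```text
t 14.35 F [1.2 0.7 6.2] |F| 6.36 tip [ 0.5578 -0.1324  0.092 ]
dish ctr [ 0.5566 -0.1851  0.1039] n [-0.029  0.223  0.975] yaw 15.3 axes [116.9 142.4] pts 166 3276 pivot [ 0.5567 -0.186   0.1   ]
lean 0.226 tip in bowl mm [15.5 51.8  4.1] s 16.0 off 0.2
k est 1.921067654087286 at 8N static
end s 36.0 lean 0.203 yaw 9.5 tip [ 0.5801 -0.1419  0.0942]
[[[-0.105, -0.02, -0.01], [0, 0, 0]], [[-0.1, -0.03, -0.01], [0, 0, 0]], [[-0.1, -0.035, -0.01], [0, 0, 0]], [[-0.095, -0.045, -0.01], [0, 0, 0]], [[-0.095, -0.05, -0.01], [0, 0, 0]], [[-0.09, -0.055, -0.01], [0, 0, 0]], [[-0.085, -0.06, -0.01], [0, 0, 0]], [[-0.08, -0.065, -0.01], [0, 0, 0]]]
```

Request:
play_rows:
  moves:
    - [[-0.105,-0.02,0],[0,0,0]]
    - [[-0.1,-0.03,0],[0,0,0]]
    - [[-0.1,-0.035,-0.005],[0,0,0]]
    - [[-0.095,-0.045,-0.005],[0,0,0]]
    - [[-0.095,-0.05,-0.005],[0,0,0]]
    - [[-0.09,-0.055,-0.005],[0,0,0]]
    - [[-0.085,-0.06,-0.01],[0,0,0]]
    - [[-0.08,-0.065,-0.01],[0,0,0]]

```text
time_s: 15.35
position: [0.579, -0.1432, 0.1982]
tool_rot: [180.0, -0.0, 180.0]
wrist_force: [-0.9, 2.5, 5.3]
opening: 0.0252
finger_force: 51.2
```

```bash
sed -i 's/mu=.2,/mu=.24,/' plan.py; python3 go.py c4 1.95 1 8 0 .02
```

```text
t 15.4 F [1.8 0.8 6.5] |F| 6.74 tip [ 0.5803 -0.1433  0.0933]
dish ctr [ 0.557  -0.1852  0.1039] n [0.067 0.211 0.975] yaw 7.7 axes [116.8 143.3] pts 179 2968 pivot [ 0.5567 -0.186   0.1   ]
lean 0.223 tip in bowl mm [29.  39.7  4.1] s 34.3 off 0.3
k est 1.7866968600425273 at 8N static
end s 54.3 lean 0.189 yaw 0.7 tip [ 0.5955 -0.1622  0.0958]
[[[-0.08, -0.07, -0.015], [0, 0, 0]], [[-0.075, -0.075, -0.015], [0, 0, 0]], [[-0.07, -0.08, -0.01], [0, 0, 0]], [[-0.06, -0.085, -0.015], [0, 0, 0]], [[-0.06, -0.085, -0.01], [0, 0, 0]], [[-0.055, -0.09, -0.01], [0, 0, 0]], [[-0.05, -0.09, -0.01], [0, 0, 0]], [[-0.04, -0.095, -0.005], [0, 0, 0]]]
```

```bash
python3 go.py c4! 1.75 1 8 0 .02|tail -2
```

```text
end s 54.3 lean 0.207 yaw 0.5 tip [ 0.5955 -0.1621  0.095 ]
[[[-0.08, -0.07, -0.005], [0, 0, 0]], [[-0.075, -0.075, -0.01], [0, 0, 0]], [[-0.07, -0.08, -0.01], [0, 0, 0]], [[-0.06, -0.085, -0.01], [0, 0, 0]], [[-0.06, -0.085, -0.005], [0, 0, 0]], [[-0.055, -0.09, -0.01], [0, 0, 0]], [[-0.05, -0.09, -0.01], [0, 0, 0]], [[-0.04, -0.095, -0.005], [0, 0, 0]]]
```

Request:
play_rows:
  moves:
    - [[-0.08,-0.07,-0.005],[0,0,0]]
    - [[-0.075,-0.075,-0.01],[0,0,0]]
    - [[-0.07,-0.08,-0.01],[0,0,0]]
    - [[-0.06,-0.085,-0.01],[0,0,0]]
    - [[-0.06,-0.085,-0.005],[0,0,0]]
    - [[-0.055,-0.09,-0.01],[0,0,0]]
    - [[-0.05,-0.09,-0.01],[0,0,0]]
    - [[-0.04,-0.095,-0.005],[0,0,0]]

```text
time_s: 16.4
position: [0.5939, -0.1633, 0.2003]
tool_rot: [180.0, 0.0, 180.0]
wrist_force: [0.1, 3.3, 6.3]
opening: 0.0254
finger_force: 51.3
```

```bash
python3 go.py c5 1.8 1 8 0 .02
```

```text
t 16.45 F [1.7 0.5 7. ] |F| 7.2 tip [ 0.5951 -0.1635  0.0954]
dish ctr [ 0.5573 -0.1854  0.1039] n [0.139 0.142 0.98 ] yaw 0.3 axes [116.8 142.8] pts 162 3239 pivot [ 0.5567 -0.186   0.1   ]
lean 0.2 tip in bowl mm [38.3 22.7  4. ] s 53.8 off 0.0
k est 1.798041374899685 at 8N static
end s 73.8 lean 0.184 yaw -6.4 tip [ 0.5998 -0.187   0.0965]
[[[-0.035, -0.095, -0.005], [0, 0, 0]], [[-0.03, -0.1, -0.01], [0, 0, 0]], [[-0.025, -0.1, -0.005], [0, 0, 0]], [[-0.02, -0.105, -0.005], [0, 0, 0]], [[-0.01, -0.1, -0.005], [0, 0, 0]], [[-0.01, -0.105, -0.005], [0, 0, 0]], [[-0.005, -0.1, -0.005], [0, 0, 0]], [[0.005, -0.105, -0.0], [0, 0, 0]]]
```

Request:
play_rows:
  moves:
    - [[-0.035,-0.095,-0.005],[0,0,0]]
    - [[-0.03,-0.1,-0.01],[0,0,0]]
    - [[-0.025,-0.1,-0.005],[0,0,0]]
    - [[-0.02,-0.105,-0.005],[0,0,0]]
    - [[-0.01,-0.1,-0.005],[0,0,0]]
    - [[-0.01,-0.105,-0.005],[0,0,0]]
    - [[-0.005,-0.1,-0.005],[0,0,0]]
    - [[0.005,-0.105,0],[0,0,0]]

```text
time_s: 17.45
position: [0.598, -0.1876, 0.2016]
tool_rot: [180.0, 0.1, 180.0]
wrist_force: [1.4, 2.6, 6.0]
opening: 0.0255
finger_force: 51.2
```

```bash
python3 go.py c6 1.8 1 8 0 .02
```

```text
t 17.5 F [ 2.5 -1.5  7.1] |F| 7.65 tip [ 0.5989 -0.188   0.0966]
dish ctr [ 0.5574 -0.1858  0.1039] n [0.172 0.048 0.984] yaw -7.2 axes [116.8 142.7] pts 189 3706 pivot [ 0.5567 -0.186   0.1   ]
lean 0.179 tip in bowl mm [42.1  3.4  3.8] s 73.5 off 0.1
k est 1.8859408853862398 at 8N static
end s 93.5 lean 0.18 yaw -13.1 tip [ 0.5931 -0.2115  0.0965]
[[[0.01, -0.105, -0.0], [0, 0, 0]], [[0.015, -0.1, -0.0], [0, 0, 0]], [[0.02, -0.1, -0.0], [0, 0, 0]], [[0.03, -0.1, -0.0], [0, 0, 0]], [[0.03, -0.1, 0.0], [0, 0, 0]], [[0.035, -0.1, 0.005], [0, 0, 0]], [[0.04, -0.095, 0.0], [0, 0, 0]], [[0.05, -0.09, 0.005], [0, 0, 0]]]
```

Request:
play_rows:
  moves:
    - [[0.01,-0.105,0],[0,0,0]]
    - [[0.015,-0.1,0],[0,0,0]]
    - [[0.02,-0.1,0],[0,0,0]]
    - [[0.03,-0.1,0],[0,0,0]]
    - [[0.03,-0.1,0],[0,0,0]]
    - [[0.035,-0.1,0.005],[0,0,0]]
    - [[0.04,-0.095,0],[0,0,0]]
    - [[0.05,-0.09,0.005],[0,0,0]]

```text
time_s: 18.5
position: [0.5912, -0.2116, 0.2014]
tool_rot: [180.0, 0.1, 180.0]
wrist_force: [1.5, 2.0, 7.5]
opening: 0.0257
finger_force: 51.3
```

```bash
python3 go.py c7 1.8 1 8 0 .02
```

```text
t 18.55 F [ 1.  -2.2  6.8] |F| 7.17 tip [ 0.5919 -0.2118  0.0964]
dish ctr [ 0.5574 -0.1862  0.1039] n [ 0.168 -0.053  0.984] yaw -15.1 axes [116.9 142.7] pts 211 4448 pivot [ 0.5567 -0.186   0.1   ]
lean 0.178 tip in bowl mm [ 40.6 -16.    3.7] s 93.0 off 0.4
k est 1.9601073060116974 at 8N static
end s 113.0 lean 0.192 yaw -20.3 tip [ 0.576  -0.2307  0.0951]
[[[0.055, -0.09, 0.005], [0, 0, 0]], [[0.06, -0.085, 0.005], [0, 0, 0]], [[0.06, -0.085, 0.005], [0, 0, 0]], [[0.07, -0.08, 0.005], [0, 0, 0]], [[0.075, -0.075, 0.01], [0, 0, 0]], [[0.075, -0.07, 0.005], [0, 0, 0]], [[0.085, -0.07, 0.01], [0, 0, 0]], [[0.085, -0.06, 0.005], [0, 0, 0]]]
```

Request:
play_rows:
  moves:
    - [[0.055,-0.09,0.005],[0,0,0]]
    - [[0.06,-0.085,0.005],[0,0,0]]
    - [[0.06,-0.085,0.005],[0,0,0]]
    - [[0.07,-0.08,0.005],[0,0,0]]
    - [[0.075,-0.075,0.01],[0,0,0]]
    - [[0.075,-0.07,0.005],[0,0,0]]
    - [[0.085,-0.07,0.01],[0,0,0]]
    - [[0.085,-0.06,0.005],[0,0,0]]

```text
time_s: 19.55
position: [0.5742, -0.2303, 0.2]
tool_rot: [-180.0, 0.1, 179.9]
wrist_force: [2.6, -0.6, 5.7]
opening: 0.0258
finger_force: 51.3
```

```bash
python3 go.py c8 1.8 1 8 0 .02
```

```text
t 19.6 F [-0.9 -1.5  6.9] |F| 7.17 tip [ 0.5747 -0.2304  0.0949]
dish ctr [ 0.5572 -0.1866  0.1039] n [ 0.118 -0.147  0.982] yaw -22.2 axes [116.8 142.7] pts 138 3198 pivot [ 0.5567 -0.186   0.1   ]
lean 0.19 tip in bowl mm [ 33.3 -34.6   3.6] s 113.0 off 0.4
k est 2.0221168085753916 at 8N static
end s 133.0 lean 0.214 yaw -27.6 tip [ 0.5508 -0.2395  0.0929]
[[[0.09, -0.055, 0.01], [0, 0, 0]], [[0.095, -0.05, 0.01], [0, 0, 0]], [[0.1, -0.045, 0.01], [0, 0, 0]], [[0.1, -0.04, 0.01], [0, 0, 0]], [[0.105, -0.03, 0.01], [0, 0, 0]], [[0.11, -0.025, 0.01], [0, 0, 0]], [[0.11, -0.02, 0.005], [0, 0, 0]], [[0.11, -0.005, 0.01], [0, 0, 0]]]
```

Request:
play_rows:
  moves:
    - [[0.09,-0.055,0.01],[0,0,0]]
    - [[0.095,-0.05,0.015],[0,0,0]]
    - [[0.1,-0.045,0.01],[0,0,0]]
    - [[0.1,-0.04,0.01],[0,0,0]]
    - [[0.105,-0.03,0.01],[0,0,0]]
    - [[0.11,-0.025,0.01],[0,0,0]]
    - [[0.11,-0.02,0.01],[0,0,0]]
    - [[0.11,-0.005,0.01],[0,0,0]]

```text
time_s: 20.6
position: [0.5496, -0.2387, 0.1975]
tool_rot: [-179.9, 0.1, 179.9]
wrist_force: [3.1, -2.4, 7.7]
opening: 0.0257
finger_force: 51.4
```

```bash
python3 go.py c9 1.8 1.0 8 0 .021
```

```text
t 20.65 F [-1.4 -0.6  7.9] |F| 8.04 tip [ 0.55   -0.2385  0.0924]
dish ctr [ 0.5568 -0.1869  0.1039] n [ 0.025 -0.213  0.977] yaw -30.4 axes [116.7 142. ] pts 168 2782 pivot [ 0.5567 -0.186   0.1   ]
lean 0.217 tip in bowl mm [ 20.9 -49.1   3.6] s 131.9 off 0.7
k est 1.9588032841826482 at 8N static
end s 152.9 lean 0.233 yaw -37.1 tip [ 0.5234 -0.2314  0.0914]
[[[0.115, 0.0, 0.01], [0, 0, 0]], [[0.115, 0.015, 0.005], [0, 0, 0]], [[0.12, 0.02, 0.01], [0, 0, 0]], [[0.115, 0.03, 0.005], [0, 0, 0]], [[0.11, 0.04, 0.005], [0, 0, 0]], [[0.11, 0.05, 0.005], [0, 0, 0]], [[0.105, 0.055, 0.005], [0, 0, 0]], [[0.1, 0.07, 0.0], [0, 0, 0]]]
```

Request:
play_rows:
  moves:
    - [[0.115,0,0.005],[0,0,0]]
    - [[0.115,0.015,0.005],[0,0,0]]
    - [[0.12,0.02,0.005],[0,0,0]]
    - [[0.115,0.03,0.005],[0,0,0]]
    - [[0.11,0.04,0.005],[0,0,0]]
    - [[0.11,0.05,0.005],[0,0,0]]
    - [[0.105,0.055,0],[0,0,0]]
    - [[0.1,0.07,0],[0,0,0]]

```text
time_s: 21.65
position: [0.5225, -0.2305, 0.1964]
tool_rot: [-179.9, 0.1, 179.9]
wrist_force: [1.3, -2.4, 5.3]
opening: 0.0255
finger_force: 51.3
```

```bash
python3 go.py c10 1.9 0.75 8 0 .000
```

```text
t 21.7 F [-1.4 -1.2  7.5] |F| 7.75 tip [ 0.5231 -0.2298  0.0914]
dish ctr [ 0.5563 -0.1868  0.1039] n [-0.092 -0.202  0.975] yaw -39.3 axes [116.7 141.7] pts 64 1931 pivot [ 0.5567 -0.186   0.1   ]
lean 0.224 tip in bowl mm [  2.4 -55.7   3.6] s 151.4 off 0.3
k est 1.9976978770276526 at 8N static
end s 151.4 lean 0.231 yaw -39.9 tip [ 0.5224 -0.2306  0.091 ]
[[[0.0, 0.005, 0.005], [0, 0, 0]], [[0.0, 0.0, 0.005], [0, 0, 0]], [[0.005, 0.005, 0.005], [0, 0, 0]], [[-0.0, 0.0, 0.005], [0, 0, 0]], [[-0.0, 0.005, 0.0], [0, 0, 0]], [[-0.005, 0.0, 0.005], [0, 0, 0]]]
```

Request:
play_rows:
  moves:
    - [[0.03,0.02,0.005],[0,0,0]]
    - [[0.02,0.01,0.005],[0,0,0]]
    - [[0,0,0.005],[0,0,0]]
    - [[0,0,0.005],[0,0,0]]
    - [[0,0,0.005],[0,0,0]]
    - [[0,0,0],[0,0,0]]
    - [[0,0,0],[0,0,0]]
    - [[0,0,0],[0,0,0]]

```text
time_s: 22.7
position: [0.5209, -0.2292, 0.1955]
tool_rot: [-180.0, 0.0, 179.9]
wrist_force: [-0.6, -1.0, 6.4]
opening: 0.0255
finger_force: 51.4
```

```bash
python3 look.py c11
```

```text
t 22.75 F [0.7 0.1 7.2] |F| 7.28 tip [ 0.5219 -0.2289  0.0906]
dish ctr [ 0.5561 -0.1867  0.1039] n [-0.14  -0.187  0.972] yaw -40.9 axes [116.6 141.6] pts 79 1271 pivot [ 0.5567 -0.186   0.1   ]
lean 0.236 tip in bowl mm [  2.6 -55.9   3.7] s 151.3 off 0.5
```

Request:
play_rows:
  moves:
    - [[0,0,0.015],[0,0,0]]
    - [[0,0,0.01],[0,0,0]]
    - [[0,0,0.01],[0,0,0]]
    - [[0,0,0],[0,0,0]]
    - [[0,0,0],[0,0,0]]
    - [[0,0,0],[0,0,0]]

```text
time_s: 23.5
position: [0.521, -0.2291, 0.1946]
tool_rot: [-180.0, 0.0, 179.9]
wrist_force: [0.5, 0.4, 7.5]
opening: 0.0251
finger_force: 51.5
```

Request:
play_rows:
  moves:
    - [[0,0,-0.2],[0,0,0]]
    - [[0,0,-0.4],[0,0,0]]
    - [[0,0,-0.5],[0,0,0]]
    - [[0,0,-0.5],[0,0,0]]
    - [[0,0,-0.5],[0,0,0]]
    - [[0,0,-0.3],[0,0,0]]
    - [[0,0,-0.1],[0,0,0]]
    - [[0,0,0],[0,0,0]]
    - [[0,0,0],[0,0,0]]
    - [[0,0,0],[0,0,0]]
    - [[0,0,0],[0,0,0]]
    - [[0,0,0],[0,0,0]]

```text
time_s: 25.0
position: [0.5208, -0.2288, 0.2693]
tool_rot: [-180.0, -0.0, 179.9]
wrist_force: [-0.2, -0.2, -1.4]
opening: 0.0257
finger_force: 50.6
```

Request:
play_rows:
  moves:
    - [[0,0,0],[0,0,0]]
    - [[0,0,0],[0,0,0]]
    - [[0,0,0],[0,0,0]]
    - [[0,0,0],[0,0,0]]
    - [[0,0,0],[0,0,0]]
    - [[0,0,0],[0,0,0]]
    - [[0,0,0],[0,0,0]]
    - [[0,0,0],[0,0,0]]
    - [[0,0,0],[0,0,0]]
    - [[0,0,0],[0,0,0]]
    - [[0,0,0],[0,0,0]]
    - [[0,0,0],[0,0,0]]

```text
time_s: 26.5
position: [0.5208, -0.2288, 0.2694]
tool_rot: [-180.0, -0.0, 180.0]
wrist_force: [-0.2, -0.4, -0.8]
opening: 0.0254
finger_force: 50.6
```

```bash
python3 look.py e1
```

```text
t 26.55 F [-0.3  0.9 -1.1] |F| 1.41 tip [ 0.5218 -0.2286  0.1644]
dish ctr [ 0.5567 -0.186   0.104 ] n [-0.001  0.     1.   ] yaw -43.1 axes [116.5 142.2] pts 92 1107 pivot [ 0.5567 -0.186   0.1   ]
lean 0.001 tip in bowl mm [  3.6 -54.9  64.4] s 150.2 off 0.4
```

The bowl is level and at rest, and the burnisher is held still about 6 cm above the dish, so I hand in the job.

```bash
python3 -c "
from workcell import ctrl
print(ctrl.close_job())"
```

```text
the job is handed in; nothing more can be done
None
```

The job is handed in, but no verdict came back: the border was burnished from line0 to line8 in one unbroken pass at about 6.4–9 N by the (noisy) wrist readings, and the burnisher ended held still 6 cm above the dish, with the bowl level and at rest.

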